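# Preset a torch regulator and lock its lever

## Robot

A 6-joint arm with a two-finger parallel gripper is mounted at the origin on a cart in front of the work surface, level with it; the furniture and walls round the work are solid. World frame = base frame: x ahead of the robot, y to its left, z up, the work surface at z = 0. Lengths are in m, angles in rad, forces in N, time in s.
With the tool pointing down it reaches from about 0.25 to 0.725 m from the base axis. Payload 4 kg.
Tool frame: the origin (TCP) lies where the fingers leave the gripper's body, on its centre line; the fingertips stand 73 mm ahead of it and the grasp point (between the pads) lies 54 mm ahead of it (bot.tips_ahead is the z of the fingertips in the tool frame, in m); z points along the fingers, y is the direction in which the jaws open and shut (so a half turn about z gives the same grasp; the last joint's range is limited). The gripper opens to 85 mm and grips with 20 to 120 N. Pads are 22 mm wide; open, the fingers measure 114 mm over their backs; the gripper's body (76 mm by 85 mm) begins 54 mm behind the grasp point. The pads swing forward as they close: fully open they stand 13 mm farther back than shut.
Start: joints at [1.152, 0.241, 0.005, 1.335, 0, 1.571], TCP at [0.203, 0.457, 0.304] pointing down, gripper open.
Joint ranges: [-2.72, 2.72], [-1.05, 1.87], [-1.09, 1.28], [-1.99, 2.15], [-1.42, 1.44], [-3.14, 3.14]. Speed limits (rad/s): [2.79, 2.79, 3.14, 3.14, 3.14, 3.14].

## Interface

Orientations are given as a unit quaternion [x, y, z, w].
In Python, from workcell import readout, camera, get_calibration, order, bot gives the robot as it stands.
- The arm moves only by the tool send_rows, never from a script. Its argument "moves" is a list of rows, each a list of 3 entries, a list of its own where there are three numbers: the shift along the tool's x, y, z in mm, then the turn, a rotation vector about the tool's x, y, z in rad, then the finger opening in mm, from 0 to 85.4. In form: [[[dx, dy, dz], [ax, ay, az], grip], ...]. A call has 1 to 12 rows; each row is the pose to reach, as a shift and turn from the pose measured when the call began, along the tool's axes at that moment; what a row does not reach only later rows make up. A row lasts 1/12 s, in which the tool goes at most 41.7 mm and 7.16 degrees, less where a joint would pass 70% of its speed; a pose out of reach is approached as far as the arm can. A call with a gripper value outside its range is refused whole. The fingers move at their own pace and stop on an object; the grip force is fixed at half the most. Time passes only in rows, so rows that repeat a pose let the fingers close. It gives the time, the measured TCP pose, the force and the opening at its end, in the units of the state.
- readout.get_obs(): the state, without advancing time (a new reading comes with each control period).
- camera(name): name is "scene" or "top" or "wrist"; returns the picture (384x512x3 uint8, red, green, blue); there is no depth.
- get_calibration(name): a dict with "fx", "fy", "cx", "cy" (pixels), "R" (3x3) and "t" (3): a world point X has camera coordinates R X + t. Camera axes: x right, y down, z forward; pixel columns grow to the right and rows downward; lengths in m; the calibration is good to about 2 mm. A picture is of the moment at which its call begins: read the wrist's pose just before it. get_calibration takes no time and is no camera call; for the wrist camera it gives the pose at the moment of the call.
- order.job_done(): hands the job in, once; it reports no verdict.
The state is a dict: "clock": time; "joint_pos": joint angles; "joint_vel": joint speeds; "tau": joint torques, N m; "eef_pos": TCP position; "tool_rot": TCP orientation; "ft_force": force on the tool from outside, world axes, zero at the start; "ft_torque": the same for the moment, N m; "grip_width": finger opening in m.
Only numpy, scipy, OpenCV 4.12 (cv2) and the standard library are available. Lean on these libraries where they do the work, as an engineer would, in place of code of your own. Each camera call takes 0.05 s, during which the arm holds its last target. There are 200 camera calls.

## Task

Get the spare torch regulator ready for fitting: swing its lever round until the pointer line on the knob's skirt stands at the mark on the lock bracket, then push the bracket's forked slide in over the lock key, right home until its spring catch snaps. The key is hidden under the skirt and may sit up to 7 degrees or so to either side of the pointer, so feel for it: if the slide butts against it, do not force it but ease the lever a little one way or the other and try again. Leave the things lying round the regulator where they are.

Things in the scene. Friction and masses are not known exactly. Their poses are not given: they have to be found in the camera images.
- regulator: Spare gas regulator, bolted to the bench: foot plate 120 x 100 x 8 mm, brass block, round aluminium dial plate 120 mm across, its top 44 mm above the bench. Origin on the bench under the dial's centre, the upright axis on which the lever turns (z up). A gauge up to 70 mm high stands on its +x side, 85 mm from the axis; hose unions below 30 mm high stick out on its -x and -y sides.
- lock: Steel lock bracket, clamped on the dial's rim at a different place each time. Origin on the regulator's axis at bench height; +x points outward along the engraved mark, which is also the line on which the slide travels, z up. It reaches from 48 to 118 mm from the axis; the guide block over the slide, 61 to 85 mm from the axis, is 65 mm high, the catch's housing and brass button on it 83 mm.
- pointer (a point): Outer end of the dark pointer line on the knob's steel skirt (90 mm across), 45 mm from the axis, 61 mm high, opposite the handle. The knob turns either way with a friction of 0.3 N m and stays where left; the pointer can go from 0.2 rad clockwise to 2.3 rad counter-clockwise (from above) of the regulator's +x and starts 0.7 to 1.8 rad clockwise of the mark.
- lever_grip (a point): Middle of the lever's handle, on its centre line, 80 mm from the axis opposite the pointer, 66 mm above the bench: a black round grip 16 mm thick, from 60 to 100 mm from the axis, clear of the dial plate, so a fingertip can push it from either side.
- slide_tab (a point): Middle of the outer face (away from the axis) of the upright thumb tab at the slide's outer end, 70 mm above the bench: tab 21 mm wide, 6 mm thick, 57 to 80 mm high. It lies 126 mm from the axis when the slide is open (at the start), 100 mm when home; push it straight towards the axis to close. Outward of it is open air.
- slide_fork (a point): Middle between the fork's tips at the slide's inner end, 53 mm high, 56 mm from the axis when open, 30 mm when home. Slot 12 mm wide, tines 4.5 mm. The hidden key, 8 mm wide, reaches 43 mm from the axis under the skirt, up to 0.13 rad to either side of the pointer. After 13 mm of travel the tips pass over it, or butt on it if it is more than about 2.5 mm off the slot's middle.
- spanner: old steel spanner, 26 x 170 x 8 mm, lying beside the regulator; origin at the middle of its underside; to be left alone
- pliers: steel pliers, 56 x 146 x 13 mm, lying behind the regulator to the right; origin at the middle of its underside; to be left alone
- tape_roll: roll of tape, 67 mm across and 19 mm high; origin at the middle of its underside; to be left alone
- brush: flat brush with a green handle, 34 x 203 x 16 mm; origin at the middle of its underside; to be left alone
- matchbox: matchbox, 36 x 53 x 15 mm; origin at the middle of its underside; to be left alone
- slide: Lock slide: dark steel bar 21 mm wide with fork and thumb tab. Axes as the bracket's; origin on the regulator's axis at bench height when open, moving 26 mm towards the bracket's -x when home. Friction about 1.5 N; from 17 mm of travel the spring catch resists with up to about 10 N, lets go past 21 mm, then draws the slide home and holds it; 15 N is always enough.

How it is judged:
By the outcome, as a careful person would: the job done as asked, in the order asked, and still so for the second after the job is handed in, with the robot touching nothing.
It also fails if it takes over 72 s, if anything falls off the work surface, if the arm or the gripper's body presses on something with over 40 N, if the wrist force passes 120 N, or if a joint passes its speed limit or range.

## Working session

There is one attempt and no reset: what is moved stays moved. The work goes in short steps, Python scripts to look and compute and a tool call to move; the robot and the scene stay as the last step left them, time stands still between calls to the robot, and variables do not carry over. Pictures are saved under pics/ and viewed, about 8 in all and at most 12, crops included, and the job is handed in when it is done.

Besides the shell and the picture viewer there is one more tool, called after ">>>" as name([rows], argument=value, ...), one row to a line, values as JSON. send_rows: Moves the arm, as the interface text tells. Its arguments: {"type":"object","properties":{"moves":{"type":"array","items":{"type":"array"}}},"required":["moves"]}

```bash
mkdir -p pics; python3 - <<'E'
from workcell import readout, camera, get_calibration, bot
import cv2,numpy as np
o=readout.get_obs();print({k:np.round(v,4).tolist() for k,v in o.items()})
ims=[]
for n in("scene","top"):
    im=camera(n)[:,:,::-1];cv2.imwrite(f"pics/{n}0.png",im)
    c=get_calibration(n);print(n,{k:np.round(v,4).tolist() for k,v in c.items()})
    np.savez(f"{n}.npz",**c)
E
```

```text
{'clock': 0.0, 'joint_pos': [1.152, 0.2414, 0.0037, 1.3352, -0.0, 1.5708], 'joint_vel': [0.0002, -0.0012, 0.0001, 0.0005, 0.0001, 0.0], 'tau': [-0.0, -37.2321, 25.2406, 0.0169, 0.0001, -0.0], 'eef_pos': [0.2032, 0.4563, 0.303], 'tool_rot': [0.2079, 0.9781, -0.0011, -0.0002], 'ft_force': [-0.1972, -0.4164, -0.0559], 'ft_torque': [0.0289, -0.0224, 0.0279], 'grip_width': 0.0857}
scene {'fx': 457.4546, 'fy': 457.4546, 'cx': 256.5643, 'cy': 187.5324, 'R': [[0.8669, -0.4983, -0.0175], [-0.3964, -0.6675, -0.6304], [0.3024, 0.5534, -0.7761]], 't': [-0.4796, 0.3029, 0.873]}
top {'fx': 392.4598, 'fy': 392.4598, 'cx': 257.5408, 'cy': 189.8698, 'R': [[-0.0137, -0.9999, -0.0021], [-0.9853, 0.0138, -0.1702], [0.1703, -0.0002, -0.9854]], 't': [0.0636, 0.5727, 0.8133]}
```

View pics/top0.png

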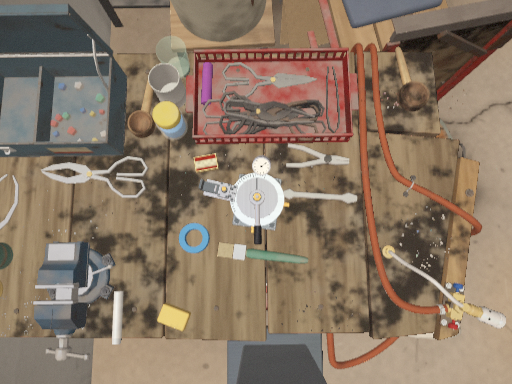

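View pics/scene0.png

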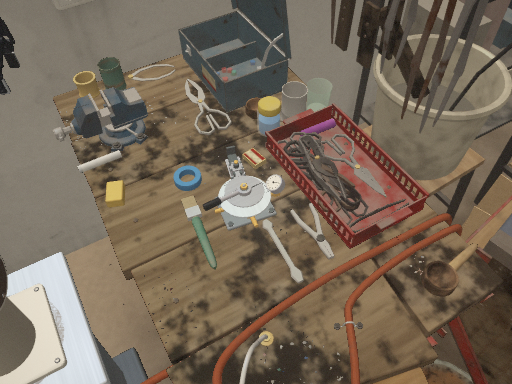

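The top view shows the dial at about (257,198), the handle pointing down to (257,235), the gauge at (261,165), and the bracket and slide on the left at about (210,187). I'll crop and enlarge this area.

```bash
python3 - <<'E'
import cv2,numpy as np
a=cv2.imread("pics/top0.png")[145:255,185:305];b=cv2.imread("pics/scene0.png")[140:235,195:295]
a=cv2.resize(a,None,fx=5,fy=5,interpolation=cv2.INTER_CUBIC)
cv2.imwrite("pics/c1.png",a)
E
cat > h.py <<'E'
import numpy as np
def ray(c,u,v,z):
    d=np.array([(u-c['cx'])/c['fx'],(v-c['cy'])/c['fy'],1.]);R=c['R'];o=-R.T@c['t'];d=R.T@d
    return o+d*(z-o[2])/d[2]
def proj(c,X):
    p=c['R']@np.asarray(X)+c['t'];return np.array([c['fx']*p[0]/p[2]+c['cx'],c['fy']*p[1]/p[2]+c['cy']])
E
```

```text
(no output)
```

View pics/c1.png

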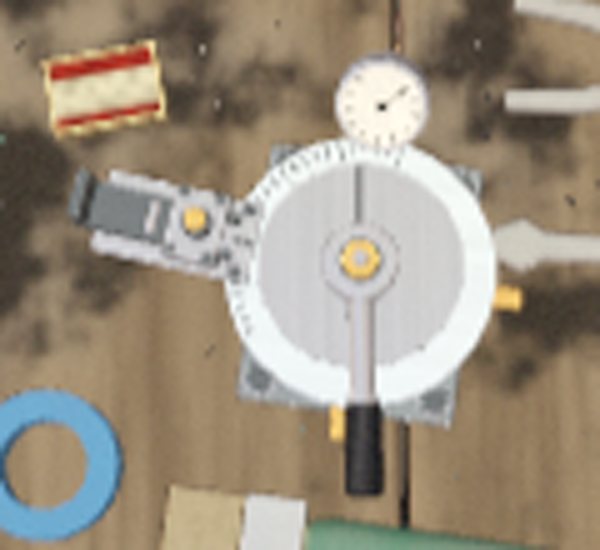

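```bash
python3 - <<'E'
import numpy as np
from h import *
c=np.load("top.npz")
f=lambda x,y,z:ray(c,185+x/5,145+y/5,z)
P=dict(skirt=f(361,263,.061),dial=f(361,270,.044),hend=f(364,492,.066),tip=f(358,165,.061),button=f(195,218,.083),tabtop=f(84,197,.08),gauge=f(382,103,.07))
for k,v in P.items():print(k,v.round(4))
A=(P['skirt']+P['dial'])[:2]/2;print('A',A)
for k in('hend','tip','button','tabtop','gauge'):
    d=P[k][:2]-A;print(k,np.hypot(*d),np.degrees(np.arctan2(d[1],d[0])))
E
```

```text
skirt [0.5545 0.0566 0.061 ]
dial [0.554  0.0567 0.044 ]
hend [0.4563 0.0567 0.066 ]
tip [0.5977 0.0573 0.061 ]
button [0.5714 0.1264 0.083 ]
tabtop [0.5816 0.1739 0.08  ]
gauge [0.6232 0.0466 0.07  ]
A [0.55426956 0.05665318]
hend 0.09799083587618955 179.9867678952427
tip 0.04346390246405115 0.9150162154907839
button 0.07185823994296052 76.2285138114743
tabtop 0.12035899142617777 76.86184785411983
gauge 0.0696165164150915 -8.329658306427337
```

```bash
cat >> h.py <<'E'
from scipy.spatial.transform import Rotation as Ro
A=np.array([.5543,.0567]);MARK=np.radians(76.6)
def pol(r,deg,off=0):
    a=np.radians(deg);return A+r*np.array([np.cos(a),np.sin(a)])+off*np.array([-np.sin(a),np.cos(a)])
def rows(tg):
    "tg: (x,y,ztip,azimuth deg of tool y)"
    from workcell import readout,bot
    o=readout.get_obs();R=Ro.from_quat(o['tool_rot']);p=np.array(o['eef_pos'])
    for x,y,z,az in tg:
        a=np.radians(az);ya=np.array([np.cos(a),np.sin(a),0]);za=np.array([0,0,-1.]);
        T=Ro.from_matrix(np.c_[np.cross(ya,za),ya,za])
        d=R.inv().apply(np.array([x,y,z+bot.tips_ahead])-p)*1000
        print(np.round(d,1).tolist(),np.round((R.inv()*T).as_rotvec(),3).tolist())
def st():
    from workcell import readout
    o=readout.get_obs();print(round(o['clock'],2),*[np.round(o[k],3).tolist() for k in('joint_pos','eef_pos','ft_force','grip_width')])
E
python3 - <<'E'
from h import *
from workcell import bot;print(bot.tips_ahead)
rows([(*pol(.13,180),.15,90),(*pol(.08,180),.15,90)])
E
```

```text
0.0726
[-364.6, -275.1, 81.0] [-0.002, -0.0, -0.419]
[-410.2, -254.7, 81.0] [-0.002, -0.0, -0.419]
```

>>> send_rows([
  [[-100,-62,0],[0,0,-0.1],28],
  [[-200,-125,20],[0,0,-0.2],28],
  [[-300,-190,40],[0,0,-0.419],28],
  [[-410,-255,60],[0,0,-0.419],28],
  [[-410,-255,60],[0,0,-0.419],28],
  [[-410,-255,60],[0,0,-0.419],28],
  [[-410,-255,60],[0,0,-0.419],28],
  [[-410,-255,60],[0,0,-0.419],28],
  [[-410,-255,60],[0,0,-0.419],28],
  [[-410,-255,60],[0,0,-0.419],28],
  [[-410,-255,60],[0,0,-0.419],28],
  [[-410,-255,60],[0,0,-0.419],28],
])

```text
clock: 1.1
eef_pos: [0.4746, 0.0542, 0.2429]
tool_rot: [0.0, 1.0, -0.001, -0.001]
ft_force: [0.1, 0.7, 0.2]
grip_width: 0.0279
```

```bash
python3 - <<'E'
from h import *
from workcell import camera,get_calibration
import cv2
st();c=get_calibration("wrist");im=camera("wrist")[:,:,::-1]
np.savez("w1.npz",**c);cv2.imwrite("pics/w1.png",im)
print((-c['R'].T@c['t']).round(3),c['R'].round(2).tolist())
E
```

```text
1.1 [0.115, 0.235, -0.166, 1.172, -0.002, 0.115] [0.475, 0.054, 0.243] [0.096, 0.705, 0.215] 0.028
[0.405 0.054 0.313] [[0.0, 1.0, -0.0], [0.96, 0.0, 0.27], [0.27, -0.0, -0.96]]
```

View pics/w1.png

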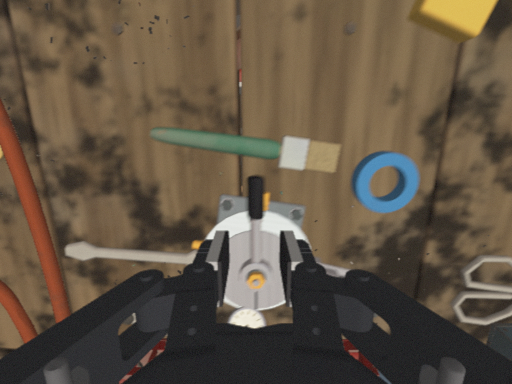

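The wrist view shows the knob's nut at about (256,281) and the handle from (256,178) to (256,218), between the fingers in y. I'll check these against the top-view estimate and work out the straddle.

```bash
python3 - <<'E'
from h import *
c=np.load("w1.npz")
for u,v,z in((256,281,.08),(256,179,.074),(256,217,.074),(257.5,178,.066)):print(ray(c,u,v,z).round(4))
print(proj(c,[*A,.08]),proj(c,[*pol(.1,180),.066]))
rows([(*pol(.08,180),.09,90),(*pol(.08,180),.056,90)])
rows([(*pol(.08,180+a),.056,90+a) for a in (6,12,18,24,30,36,42,48,54,60,66,72,76)])
E
```

```text
[0.555  0.0551 0.08  ]
[0.4574 0.0549 0.074 ]
[0.4927 0.055  0.074 ]
[0.4583 0.0563 0.066 ]
[257.71499102 280.32732802] [257.93018392 173.66182993]
[3.6, 7.5, 79.4] [-0.006, 0.001, -0.007]
[3.6, 7.7, 113.4] [-0.006, 0.001, -0.007]
[3.1, -0.7, 113.4] [-0.006, 0.001, -0.111]
[1.7, -8.9, 113.5] [-0.006, 0.0, -0.216]
[-0.5, -17.0, 113.5] [-0.006, 0.0, -0.321]
[-3.5, -24.8, 113.6] [-0.006, -0.0, -0.426]
[-7.4, -32.2, 113.6] [-0.006, -0.001, -0.53]
[-12.0, -39.2, 113.7] [-0.006, -0.001, -0.635]
[-17.3, -45.7, 113.7] [-0.006, -0.001, -0.74]
[-23.3, -51.6, 113.8] [-0.006, -0.002, -0.844]
[-29.8, -56.8, 113.8] [-0.006, -0.002, -0.949]
[-36.9, -61.3, 113.8] [-0.006, -0.002, -1.054]
[-44.3, -65.1, 113.9] [-0.006, -0.003, -1.159]
[-52.2, -68.0, 113.9] [-0.006, -0.003, -1.263]
[-57.6, -69.5, 113.9] [-0.006, -0.003, -1.333]
```

```bash
python3 - <<'E'
from h import *
from workcell import readout
for i in range(2):
    o=readout.get_obs();print(o['clock'],o['eef_pos'],o['tool_rot'],o['joint_vel'])
E
```

```text
1.15 [0.47774258 0.0497173  0.2420202 ] [ 3.35256312e-03  9.99989242e-01 -3.16581489e-03  5.03711760e-04] [ 0.0880297  -0.03941907 -0.04017324  0.03243584  0.0551577   0.15746891]
1.15 [0.47774258 0.0497173  0.2420202 ] [ 3.35256312e-03  9.99989242e-01 -3.16581489e-03  5.03711760e-04] [ 0.0880297  -0.03941907 -0.04017324  0.03243584  0.0551577   0.15746891]
```

>>> send_rows([
  [[3,7,30],[0,0,0],28],
  [[3,7,60],[0,0,0],28],
  [[3,7,60],[0,0,0],28],
  [[3,7,60],[0,0,0],28],
  [[3,7,60],[0,0,0],28],
  [[3,7,60],[0,0,0],28],
])

```text
clock: 1.65
eef_pos: [0.4759, 0.0569, 0.1838]
tool_rot: [0.003, 1.0, -0.003, 0.002]
ft_force: [0.4, -0.6, 0.8]
grip_width: 0.028
```

```bash
python3 - <<'E'
from h import *
from workcell import readout,camera
st();print(readout.get_obs()['joint_vel'])
rows([(*pol(.08,180),.09,90),(*pol(.08,180),.056,90)])
E
```

```text
1.65 [0.122, 0.288, -0.261, 1.018, -0.006, 0.128] [0.476, 0.057, 0.184] [0.448, -0.554, 0.771] 0.028
[ 0.00162577 -0.00715853  0.00197766 -0.00521727 -0.00089845 -0.00049352]
[1.7, -0.1, 21.2] [-0.006, 0.004, -0.006]
[1.9, 0.1, 55.2] [-0.006, 0.004, -0.006]
```

>>> send_rows([
  [[2,0,25],[-0.006,0.004,-0.006],28],
  [[2,0,50],[-0.006,0.004,-0.006],28],
  [[2,0,60],[-0.006,0.004,-0.006],28],
  [[2,0,60],[-0.006,0.004,-0.006],20],
  [[2,0,60],[-0.006,0.004,-0.006],20],
  [[2,0,60],[-0.006,0.004,-0.006],20],
  [[2,0,60],[-0.006,0.004,-0.006],20],
])

```text
clock: 2.23
eef_pos: [0.4755, 0.0569, 0.1255]
tool_rot: [-0.0, 1.0, 0.0, 0.002]
ft_force: [0.4, 0.2, -0.5]
grip_width: 0.0203
```

```bash
python3 - <<'E'
from h import *
st()
rows([(*pol(.08,180+a),.051,90+a) for a in (6,12,18,24,30,36,42,48,54,60,66,72,76.6)])
E
```

```text
2.23 [0.119, 0.357, -0.34, 0.87, 0.0, 0.119] [0.475, 0.057, 0.126] [0.381, 0.196, -0.477] 0.02
[0.7, -8.5, 1.9] [0.0, 0.004, -0.104]
[-0.6, -16.8, 1.9] [0.0, 0.004, -0.209]
[-2.7, -24.9, 1.9] [-0.0, 0.004, -0.314]
[-5.7, -32.7, 1.9] [-0.0, 0.004, -0.418]
[-9.5, -40.2, 2.0] [-0.001, 0.004, -0.523]
[-14.1, -47.2, 2.0] [-0.001, 0.004, -0.628]
[-19.3, -53.7, 2.0] [-0.001, 0.004, -0.733]
[-25.3, -59.6, 2.0] [-0.001, 0.004, -0.837]
[-31.8, -64.9, 2.0] [-0.001, 0.004, -0.942]
[-38.8, -69.5, 2.1] [-0.002, 0.004, -1.047]
[-46.3, -73.3, 2.1] [-0.002, 0.004, -1.152]
[-54.1, -76.3, 2.1] [-0.002, 0.004, -1.256]
[-60.2, -78.0, 2.1] [-0.002, 0.004, -1.337]
```

>>> send_rows([
  [[1,-4,2],[0,0.004,-0.05],20],
  [[0.7,-8.5,2],[0,0.004,-0.104],20],
  [[-0.6,-17,2],[0,0.004,-0.21],20],
  [[-3,-25,2],[0,0.004,-0.314],20],
  [[-6,-33,2],[0,0.004,-0.418],20],
  [[-9.5,-40,2],[0,0.004,-0.523],20],
  [[-14,-47,2],[0,0.004,-0.628],20],
  [[-19.5,-53.5,2],[0,0.004,-0.733],20],
  [[-25.5,-59.5,2],[0,0.004,-0.837],20],
  [[-32,-65,2],[0,0.004,-0.942],20],
  [[-32,-65,2],[0,0.004,-0.942],20],
  [[-32,-65,2],[0,0.004,-0.942],20],
])

```text
clock: 3.23
eef_pos: [0.5083, -0.0083, 0.1245]
tool_rot: [-0.453, 0.892, -0.001, 0.001]
ft_force: [-0.3, -0.1, 0.0]
grip_width: 0.0203
```

```bash
python3 - <<'E'
from h import *
from workcell import camera
import cv2
st()
rows([(*pol(.08,180+a),.051,90+a) for a in (60,66,70,73,76.6)])
im=camera("top")[:,:,::-1];cv2.imwrite("pics/t2.png",im)
cv2.imwrite("pics/t2c.png",cv2.resize(np.ascontiguousarray(im[145:255,185:305]),None,fx=5,fy=5,interpolation=cv2.INTER_CUBIC))
E
```

```text
3.23 [-0.016, 0.408, -0.262, 0.899, -0.002, -0.955] [0.508, -0.008, 0.125] [-0.265, -0.125, 0.03] 0.02
[-0.1, -7.4, 1.0] [-0.003, -0.0, -0.108]
[-1.5, -15.7, 1.0] [-0.003, -0.0, -0.212]
[-2.8, -21.1, 1.0] [-0.003, -0.0, -0.282]
[-4.1, -25.1, 1.0] [-0.003, -0.001, -0.335]
[-5.9, -29.8, 1.0] [-0.003, -0.001, -0.397]
```

View pics/t2c.png

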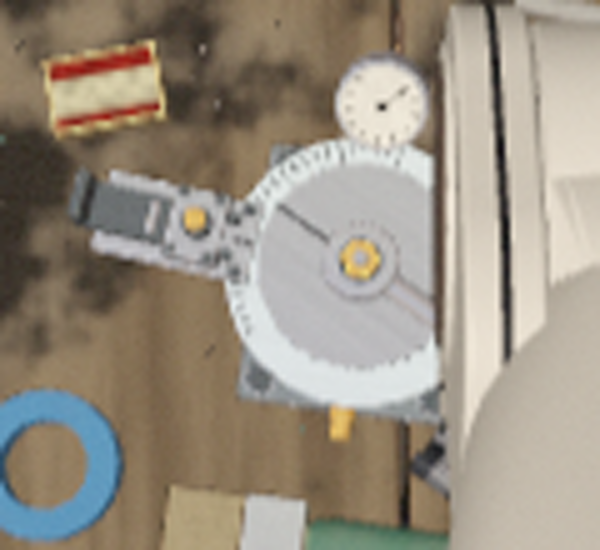

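The pointer line runs from (327,242) to (278,204) in the crop, about 53° in world and trailing the tool by the slack. I'll swing on to the mark at about 76.6°.

>>> send_rows([
  [[0,-7.5,1],[-0.003,0,-0.108],20],
  [[-1.5,-15.5,1],[-0.003,0,-0.212],20],
  [[-2.8,-21,1],[-0.003,0,-0.282],20],
  [[-4,-25,1],[-0.003,0,-0.335],20],
  [[-6,-30,1],[-0.003,0,-0.397],20],
  [[-7,-32,1],[-0.003,0,-0.42],20],
  [[-7,-32,1],[-0.003,0,-0.42],20],
  [[-7,-32,1],[-0.003,0,-0.42],20],
])

```text
clock: 3.95
eef_pos: [0.5373, -0.0216, 0.1233]
tool_rot: [-0.628, 0.778, 0.0, -0.001]
ft_force: [-4.1, -1.9, 1.4]
grip_width: 0.0199
```

```bash
cat >> h.py <<'E'
def pointer(im,c):
    "angle of the dark pointer line: darkest azimuth on the skirt, r 24-42 mm, z 61"
    import cv2
    g=cv2.cvtColor(np.ascontiguousarray(im),cv2.COLOR_BGR2GRAY).astype(np.float32)
    az=np.arange(20,130,.25);rr=np.arange(.024,.042,.001);u=np.array([[proj(c,[*pol(r,a),.061]) for r in rr] for a in az],np.float32)
    v=cv2.remap(g,u[...,0],u[...,1],cv2.INTER_CUBIC).mean(1)
    w=np.clip(np.median(v)-v,0,None);i=w.argmax();s=abs(az-az[i])<4
    return (w*az)[s].sum()/w[s].sum(),w.max()
E
python3 - <<'E'
from h import *
from workcell import camera
import cv2
st();c=np.load("top.npz")
print(pointer(cv2.imread("pics/t2.png"),c))
im=camera("top")[:,:,::-1];cv2.imwrite("pics/t3.png",im);print(pointer(im,c))
cv2.imwrite("pics/t3c.png",cv2.resize(np.ascontiguousarray(im[160:225,190:265]),None,fx=8,fy=8,interpolation=cv2.INTER_CUBIC))
# bracket direction check
for a in (74,76.6,79):print(a,[((proj(c,[*pol(r,a),z])-[190,160])*8).round().tolist() for r,z in((.06,.06),(.118,.057),(.123,.08))])
E
```

```text
3.95 [-0.04, 0.461, -0.178, 0.934, -0.001, -1.397] [0.537, -0.022, 0.123] [-4.103, -1.94, 1.45] 0.02
(np.float64(53.36423841949512), np.float32(57.89116))
(np.float64(74.61151306901091), np.float32(46.18277))
74 [[324.0, 245.0], [120.0, 192.0], [91.0, 171.0]]
76.6 [[321.0, 254.0], [115.0, 211.0], [85.0, 191.0]]
79 [[319.0, 263.0], [111.0, 228.0], [81.0, 210.0]]
```

View pics/t3c.png

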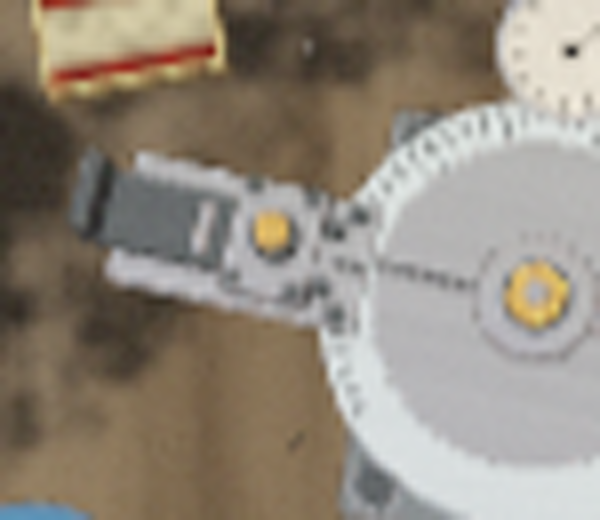

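The tab is at about (90,193) in the crop and the bracket's mark runs (318,255)–(362,268). The pointer line runs (378,264)–(468,285) and measures 74.6°, about 2° short.

>>> send_rows([
  [[0,-1.5,0],[0,0,-0.02],20],
  [[-0.2,-3.3,0],[0,0,-0.04],20],
  [[-0.2,-3.3,0],[0,0,-0.04],20],
  [[-0.2,-3.3,0],[0,0,-0.04],20],
])

```text
clock: 4.33
eef_pos: [0.5405, -0.0222, 0.1233]
tool_rot: [-0.643, 0.766, -0.0, -0.001]
ft_force: [-3.2, -0.4, 1.5]
grip_width: 0.0202
```

```bash
python3 - <<'E'
from h import *
from workcell import camera
import cv2
st();c=np.load("top.npz")
im=camera("top")[:,:,::-1];cv2.imwrite("pics/t4.png",im);print(pointer(im,c))
# mark azimuth in same way: dark along r 50-60 on bracket
g=cv2.cvtColor(np.ascontiguousarray(im),cv2.COLOR_BGR2GRAY).astype(np.float32)
az=np.arange(68,86,1.)
for z in(.057,.063):
  u=np.array([[proj(c,[*pol(r,a),z]) for r in np.arange(.05,.058,.001)] for a in az],np.float32)
  print(z,dict(zip(az.tolist(),cv2.remap(g,u[...,0],u[...,1],cv2.INTER_CUBIC).mean(1).round().tolist())))
rows([(*pol(.08,256.6),.051,166.6)])
E
```

```text
4.33 [-0.04, 0.466, -0.169, 0.937, -0.002, -1.438] [0.541, -0.022, 0.123] [-3.19, -0.428, 1.523] 0.02
(np.float64(76.99830944677505), np.float32(49.91925))
0.057 {68.0: 172.0, 69.0: 171.0, 70.0: 173.0, 71.0: 179.0, 72.0: 184.0, 73.0: 183.0, 74.0: 176.0, 75.0: 158.0, 76.0: 140.0, 77.0: 132.0, 78.0: 140.0, 79.0: 157.0, 80.0: 172.0, 81.0: 180.0, 82.0: 182.0, 83.0: 181.0, 84.0: 180.0, 85.0: 178.0}
0.063 {68.0: 168.0, 69.0: 165.0, 70.0: 163.0, 71.0: 167.0, 72.0: 177.0, 73.0: 183.0, 74.0: 183.0, 75.0: 175.0, 76.0: 156.0, 77.0: 140.0, 78.0: 134.0, 79.0: 143.0, 80.0: 160.0, 81.0: 174.0, 82.0: 180.0, 83.0: 180.0, 84.0: 178.0, 85.0: 176.0}
[-0.2, 4.9, -0.3] [0.001, -0.002, 0.061]
```

>>> send_rows([
  [[0,2.2,0],[0,0,0.02],21],
  [[0,2.2,0],[0,0,0.02],21],
  [[0,2.2,-15],[0,0,0.02],22],
  [[0,2.2,-40],[0,0,0.02],22],
  [[0,2.2,-70],[0,0,0.02],0],
  [[0,2.2,-70],[0,0,0.02],0],
  [[0,2.2,-70],[0,0,0.02],0],
  [[0,2.2,-70],[0,0,0.02],0],
])

```text
clock: 5.05
eef_pos: [0.5389, -0.0216, 0.1933]
tool_rot: [-0.636, 0.772, -0.0, -0.001]
ft_force: [-0.9, -0.4, -1.2]
grip_width: -0.0
```

```bash
python3 - <<'E'
from h import *
from workcell import camera
import cv2
st()
M=76.9
rows([(*pol(.155,M),.12,M+90),(*pol(.155,M),.065,M+90)])
E
```

```text
5.05 [-0.039, 0.39, -0.084, 1.098, -0.001, -1.417] [0.539, -0.022, 0.193] [-0.877, -0.407, -1.171] -0.0
[-234.7, -5.7, 0.4] [0.0, -0.001, 0.036]
[-234.8, -5.7, 55.4] [0.0, -0.001, 0.036]
```

>>> send_rows([
  [[-40,-1,0],[0,0,0.01],0],
  [[-80,-2,0],[0,0,0.02],0],
  [[-120,-3,0],[0,0,0.036],0],
  [[-160,-4,0],[0,0,0.036],0],
  [[-200,-5,0],[0,0,0.036],0],
  [[-235,-6,0],[0,0,0.036],0],
  [[-235,-6,0],[0,0,0.036],0],
  [[-235,-6,0],[0,0,0.036],0],
  [[-235,-6,25],[0,0,0.036],0],
  [[-235,-6,55],[0,0,0.036],0],
  [[-235,-6,55],[0,0,0.036],0],
  [[-235,-6,55],[0,0,0.036],0],
])

```text
clock: 6.05
eef_pos: [0.5877, 0.2058, 0.1355]
tool_rot: [-0.621, 0.784, 0.001, -0.004]
ft_force: [-1.1, -0.5, -0.1]
grip_width: 0.0005
```

```bash
python3 - <<'E'
from h import *
from workcell import camera
import cv2
st();c=np.load("top.npz")
im=camera("top")[:,:,::-1];cv2.imwrite("pics/t5.png",im);print(pointer(im,c))
im2=camera("scene")[:,:,::-1]
p=cv2.resize(np.ascontiguousarray(im2[110:225,195:315]),None,fx=5,fy=5,interpolation=cv2.INTER_CUBIC);cv2.imwrite("pics/s5c.png",p)
M=76.9
rows([(*pol(r,M),.065,M+90) for r in(.155,.14,.137,.124,.118,.109)])
E
```

```text
6.05 [0.337, 0.599, 0.099, 1.079, -0.001, -1.003] [0.588, 0.206, 0.135] [-1.089, -0.545, -0.131] 0.0
(np.float64(76.98548223194832), np.float32(49.29473))
[-0.5, 0.9, 1.3] [-0.0, -0.001, -0.002]
[14.5, 0.9, 1.3] [-0.0, -0.001, -0.002]
[17.5, 0.9, 1.3] [-0.0, -0.001, -0.002]
[30.5, 0.9, 1.3] [-0.0, -0.001, -0.002]
[36.5, 0.9, 1.3] [-0.0, -0.001, -0.002]
[45.5, 0.8, 1.4] [-0.0, -0.001, -0.002]
```

View pics/s5c.png

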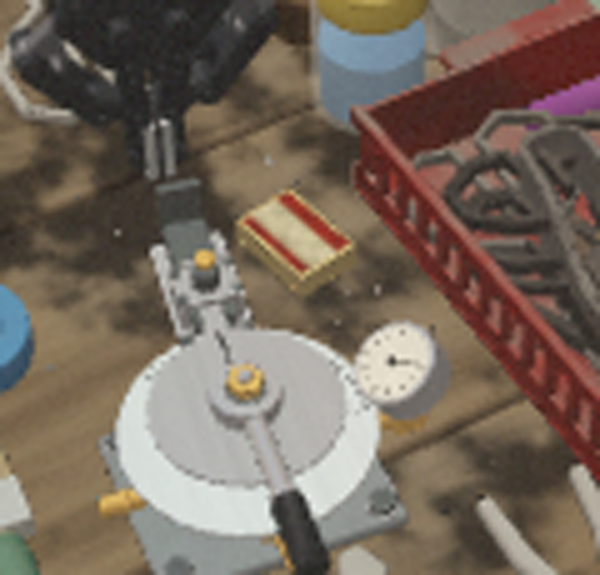

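The scene crop shows the pointer line on the bracket's mark at about (222,348), the closed fingertips at (160,165) just outside the tab at (180,200), and the gauge and other things untouched. I'll push gently.

>>> send_rows([
  [[8,1,1],[0,0,0],0],
  [[14,1,1],[0,0,0],0],
  [[17,1,1],[0,0,0],0],
  [[19,1,1],[0,0,0],0],
  [[21,1,1],[0,0,0],0],
  [[23,1,1],[0,0,0],0],
  [[25,1,1],[0,0,0],0],
  [[27,1,1],[0,0,0],0],
  [[27,1,1],[0,0,0],0],
])

```text
clock: 6.9
eef_pos: [0.583, 0.1806, 0.1379]
tool_rot: [-0.621, 0.784, -0.001, -0.0]
ft_force: [1.5, 1.0, 0.5]
grip_width: 0.0001
```

>>> send_rows([
  [[1.5,0,0],[0,0,0],0],
  [[3,0,0],[0,0,0],0],
  [[4.5,0,0],[0,0,0],0],
  [[4.5,0,0],[0,0,0],0],
])

```text
clock: 7.23
eef_pos: [0.5819, 0.1759, 0.1378]
tool_rot: [-0.621, 0.784, -0.001, -0.001]
ft_force: [0.3, 1.4, 1.4]
grip_width: -0.0
```

>>> send_rows([
  [[1,0,0],[0,0,0],0],
  [[2,0,0],[0,0,0],0],
  [[2,0,0],[0,0,0],0],
])

```text
clock: 7.48
eef_pos: [0.5813, 0.174, 0.1378]
tool_rot: [-0.621, 0.784, -0.001, -0.001]
ft_force: [0.7, 0.7, 0.8]
grip_width: -0.0001
```

>>> send_rows([
  [[1,0,0],[0,0,0],0],
  [[2,0,0],[0,0,0],0],
  [[2,0,0],[0,0,0],0],
])

```text
clock: 7.73
eef_pos: [0.5811, 0.1729, 0.1378]
tool_rot: [-0.621, 0.784, 0.0, 0.0]
ft_force: [1.2, 4.8, 0.2]
grip_width: 0.0002
```

>>> send_rows([
  [[1,0,0],[0,0,0],0],
  [[2,0,0],[0,0,0],0],
  [[2,0,0],[0,0,0],0],
])

```text
clock: 7.98
eef_pos: [0.5809, 0.1722, 0.1378]
tool_rot: [-0.622, 0.783, 0.001, 0.001]
ft_force: [1.7, 5.7, -0.3]
grip_width: 0.0001
```

```bash
python3 - <<'E'
from h import *
from workcell import camera
import cv2
st();c=np.load("top.npz")
im=camera("top")[:,:,::-1];cv2.imwrite("pics/t6.png",im);print(pointer(im,c))
a=cv2.imread("pics/scene0.png");b=camera("scene")[:,:,::-1]
f=lambda i:cv2.resize(np.ascontiguousarray(i[125:205,210:270]),None,fx=6,fy=6,interpolation=cv2.INTER_CUBIC)
cv2.imwrite("pics/s6c.png",np.hstack([f(a),f(b)]))
s=np.load("scene.npz")
for r in (.123,.11,.106,.102,.097):print(r,((proj(s,[*pol(r,76.9),.08])-[210,125])*6).round())
E
```

```text
7.98 [0.287, 0.56, 0.038, 1.046, 0.003, -1.055] [0.581, 0.172, 0.138] [1.68, 5.735, -0.284] 0.0
(np.float64(77.00163401251147), np.float32(48.868668))
0.123 [117. 132.]
0.11 [125. 155.]
0.106 [128. 162.]
0.102 [130. 169.]
0.097 [134. 178.]
```

View pics/s6c.png

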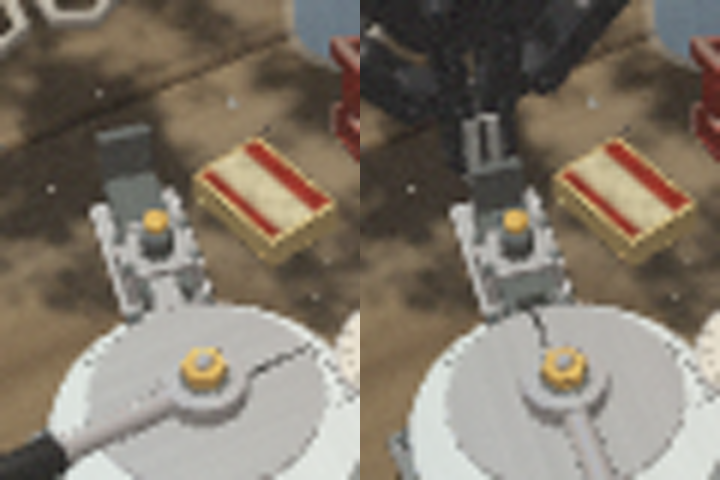

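The tab's top edge has moved from y≈130 to y≈163 in the crop. That is about 17.5 mm of travel, well past the 13 mm butting point, so the 6 N is the catch. Pushing on.

>>> send_rows([
  [[1.5,0,0],[0,0,0],0],
  [[2.5,0,0],[0,0,0],0],
  [[2.5,0,0],[0,0,0],0],
])

```text
clock: 8.33
eef_pos: [0.5807, 0.1715, 0.1379]
tool_rot: [-0.622, 0.783, 0.002, 0.003]
ft_force: [1.6, 8.0, -1.2]
grip_width: 0.0001
```

>>> send_rows([
  [[1.5,0,0],[0,0,0],0],
  [[2.5,0,0],[0,0,0],0],
  [[2.5,0,0],[0,0,0],0],
])

```text
clock: 8.58
eef_pos: [0.5806, 0.1711, 0.138]
tool_rot: [-0.623, 0.782, 0.004, 0.005]
ft_force: [1.2, 8.6, -1.6]
grip_width: -0.0003
```

>>> send_rows([
  [[2.5,0,0],[0,0,0],0],
  [[4,0,0],[0,0,0],0],
  [[4,0,0],[0,0,0],0],
  [[4,0,0],[0,0,0],0],
])

```text
clock: 8.92
eef_pos: [0.5798, 0.1679, 0.1379]
tool_rot: [-0.623, 0.782, 0.004, 0.005]
ft_force: [-0.4, 2.5, 0.1]
grip_width: 0.0004
```

>>> send_rows([
  [[1.5,0,0],[0,0,0],0],
  [[3,0,0],[0,0,0],0],
  [[4,0,0],[0,0,0],0],
  [[4,0,0],[0,0,0],0],
])

```text
clock: 9.25
eef_pos: [0.5789, 0.1644, 0.1379]
tool_rot: [-0.623, 0.782, 0.005, 0.006]
ft_force: [0.5, 5.8, 0.9]
grip_width: -0.0
```

>>> send_rows([
  [[1.5,0,0],[0,0,0],0],
  [[2.5,0,0],[0,0,0],0],
  [[2.5,0,0],[0,0,0],0],
])

```text
clock: 9.5
eef_pos: [0.5789, 0.164, 0.1381]
tool_rot: [-0.624, 0.782, 0.007, 0.008]
ft_force: [2.7, 9.6, -2.3]
grip_width: 0.0002
```

It has stopped at a tip radius of 110 mm, which puts the tab at 100 mm, so it is home. I'll retreat and check.

>>> send_rows([
  [[-5,0,0],[0,0,0],0],
  [[-20,0,0],[0,0,0],0],
  [[-40,0,0],[0,0,0],0],
  [[-50,0,-30],[0,0,0],0],
  [[-60,0,-70],[0,0,0],0],
  [[-60,0,-70],[0,0,0],0],
  [[-60,0,-70],[0,0,0],0],
  [[-60,0,-70],[0,0,0],0],
  [[-60,0,-70],[0,0,0],0],
])

```text
clock: 10.25
eef_pos: [0.591, 0.2205, 0.2079]
tool_rot: [-0.623, 0.782, 0.007, 0.007]
ft_force: [-0.6, -0.0, -0.1]
grip_width: -0.0006
```

```bash
python3 - <<'E'
from h import *
from workcell import camera
import cv2
st();c=np.load("top.npz")
im=camera("top")[:,:,::-1];cv2.imwrite("pics/t7.png",im);print(pointer(im,c))
b=camera("scene")[:,:,::-1]
f=lambda i:cv2.resize(np.ascontiguousarray(i[125:205,210:270]),None,fx=6,fy=6,interpolation=cv2.INTER_CUBIC)
cv2.imwrite("pics/s7c.png",np.hstack([f(b),cv2.resize(np.ascontiguousarray(im[155:235,190:250]),None,fx=6,fy=6,interpolation=cv2.INTER_CUBIC)]))
for r in (.12,.094,.097,.1):print(r,((proj(c,[*pol(r,76.9),.08])-[190,155])*6).round())
E
```

```text
10.25 [0.351, 0.546, 0.208, 1.225, 0.017, -0.996] [0.591, 0.221, 0.208] [-0.573, -0.013, -0.147] -0.001
(np.float64(76.86296415329646), np.float32(49.30426))
0.12 [ 72. 177.]
0.094 [143. 192.]
0.097 [135. 190.]
0.1 [127. 189.]
```

View pics/s7c.png

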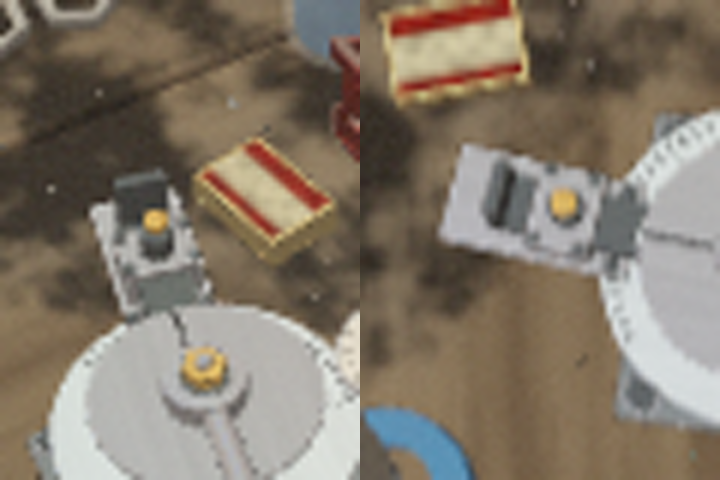

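The top crop shows the tab centre at about (143,192), r≈94 mm. It measured 120 mm the same way when open, so it has travelled 26 mm and is home after the tool withdrew. The pointer is at the mark (76.9°) and the matchbox and tape are in place. Handing in.

```bash
python3 -c "
from workcell import order;print(order.job_done())"
```

```text
the job is handed in; nothing more can be done
None
```

The regulator is ready for fitting: the pointer stands at the bracket's mark and the slide is home over the key with its catch engaged. I handed the job in at about 10.3 s on the robot's clock.

- **Lever:** I straddled the handle with the fingers and swung it about 76° counter-clockwise. The pointer then measured 77.0° against a mark I measured at about 76.6–78°.
- **Slide:** I pushed the tab inward with the fingers shut. There was no butting at 13 mm, so the lever needed no easing. The catch resisted with up to about 9 N in the readings, then let go, and the slide came to a firm stop.
- **Last checks:** After the tool withdrew, the slide had moved 26 mm from open and stayed there, and the pointer measured 76.9°. The tool was clear, reading about 0.6 N, which is normal noise. The matchbox and tape roll had not moved in the last pictures. I did not check the spanner, pliers or brush again at the end, but no move went near them at their height.
- **One disagreement:** The top camera put the tab about 3 mm nearer the axis than the stated positions, both open and home. I took this as a constant offset and relied on the difference between the two.

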